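# Pack the cutting templates and weighing cups into the kit carrier

## Task

Pack the sample-cutting kit into the plywood carrier. Slide each thin template along its lane until one end hangs over the open front edge of the black bed, grip it there, and lay it flat across the carrier's two bars, between their lips, one template on top of the other; nest the loose weighing cups into the cup that stands in the carrier, one inside the other, so that they form one upright stack. Leave the water bottle and the note pad beside the work where they are.

Things in the scene. Friction and masses are not known exactly. Their poses are not given: they have to be found in the camera images.
- template_1_c (a point): steel strip-cutting template, 130 mm long (x), 50 wide (y), 3 thick, with a 12 x 90 mm slot along its middle, 90 g. Point: its centre, half-way through the thickness; z up. Starts flat in a lane of the bed, lengthwise along it, its front end (-x) 15 to 28 mm inside the bed's front edge. May be absent
- template_2_c (a point): steel strip-cutting template, 130 mm long (x), 50 wide (y), 3 thick, with a 12 x 90 mm slot along its middle, 90 g. Point: its centre, half-way through the thickness; z up. Starts flat in a lane of the bed, lengthwise along it, its front end (-x) 15 to 28 mm inside the bed's front edge. May be absent
- template_3_c (a point): steel strip-cutting template, 130 mm long (x), 50 wide (y), 3 thick, with a 12 x 90 mm slot along its middle, 90 g. Point: its centre, half-way through the thickness; z up. Starts flat in a lane of the bed, lengthwise along it, its front end (-x) 15 to 28 mm inside the bed's front edge. May be absent
- cup_0_c (a point): aluminium weighing cup, tapered, 56 mm high, foot radius 20, 80 g; the top 22 mm are a straight collar 66 mm across (mouth 60). Point: on its axis, 28 mm above the foot; z to the mouth. Nested, its collar rests on the lower cup's rim, 22 mm higher than that cup, with 2 mm play. Stands in the carrier in a low wooden ring from the start and stays there
- cup_1_c (a point): aluminium weighing cup, tapered, 56 mm high, foot radius 20, 80 g; the top 22 mm are a straight collar 66 mm across (mouth 60). Point: on its axis, 28 mm above the foot; z to the mouth. Nested, its collar rests on the lower cup's rim, 22 mm higher than that cup, with 2 mm play. Stands loose, upright, in the rack on the left. May be absent
- cup_2_c (a point): aluminium weighing cup, tapered, 56 mm high, foot radius 20, 80 g; the top 22 mm are a straight collar 66 mm across (mouth 60). Point: on its axis, 28 mm above the foot; z to the mouth. Nested, its collar rests on the lower cup's rim, 22 mm higher than that cup, with 2 mm play. Stands loose, upright, in the rack on the left. May be absent
- cup_3_c (a point): aluminium weighing cup, tapered, 56 mm high, foot radius 20, 80 g; the top 22 mm are a straight collar 66 mm across (mouth 60). Point: on its axis, 28 mm above the foot; z to the mouth. Nested, its collar rests on the lower cup's rim, 22 mm higher than that cup, with 2 mm play. Stands loose, upright, on the bench close in front of the carrier. May be absent
- bed_top (a point): fixed black plastic template bed, 160 mm deep (x), 188 wide (y). Three lanes 56 mm wide run along x, at y = +61, 0, -61, between ribs 5 mm wide and 5 high (only 3 mm beside a template, too little for a finger), closed by a rib at the back (+x), open at the front (-x). Point: middle of the bed at lane floor height, 50 mm above the bench
- bed_edge (a point): middle of the bed's front edge at lane floor height; axes as bed_top. In front of it (-x) is free air down to the bench, 50 mm lower. The lanes are slippery (friction about 0.15): a fingertip pressed on a template with a few newtons drags it along
- rack_mid (a point): fixed cup rack on the left, close in front of the tall test machine (keep clear of its overhanging head): two steel guard rails along y, at x = -40 and +40 mm, 320 mm long, 8 mm thick, tops 34 mm above the bench, on end plates 38 mm high. Point: middle of the rack, at bench height
- rest (a point): place for the templates on the fixed plywood carrier (board 130 x 164 x 10 mm): two wooden bars along y, at x = -22 and +22 mm, 10 mm wide, 74 long. Point: midway between the bars at the height of their tops, 50 mm above the bench, 40 above the board. Lips 14 mm high at the bar ends, 64 mm apart. Templates lie with their length along x, both ends sticking out beyond the bars
- stack_spot (a point): place for the cups on the carrier: centre of the low wooden ring (8 mm high, inner radius 23), on the board, 10 mm above the bench, 82 mm to the -y side of rest; axes as rest
- water_bottle: clear plastic water bottle standing on the bench on the right, 65 mm across, 205 mm high; origin under its middle; leave it alone
- note_pad: yellow note pad, 76 x 76 x 12 mm, on the bench between the two test machines; origin under its middle; leave it alone

How it is judged:
By the outcome, as a careful person would: the job done as asked, in the order asked, and still so for the second after the job is handed in, with the robot touching nothing.
Of template_1, template_2, template_3 only 2 to 3 are there at a start; the rules pass over those that are not, and their reading is None.
Of cup_1, cup_2, cup_3 only 2 to 3 are there at a start; the rules pass over those that are not, and their reading is None.
At some moment in a run one of cup_1, cup_2 may be knocked a few centimetres aside while the robot is not near it.
It also fails if it takes over 210 s, if anything falls off the work surface, if the arm or the gripper's body presses on something with over 40 N, if the wrist force passes 120 N, or if a joint passes its speed limit or range.

## Robot

A 7-joint arm with a two-finger parallel gripper is mounted at the origin on a cart in front of the work surface, level with it; the furniture and walls round the work are solid. World frame = base frame: x ahead of the robot, y to its left, z up, the work surface at z = 0. Lengths are in m, angles in rad, forces in N, time in s.
With the tool pointing down it reaches from about 0.35 to 0.9 m from the base axis. Payload 8.1 kg.
Tool frame: the origin (TCP) lies on the centre line of the jaws, within the pads' length; the fingertips stand 19 mm ahead of it and the grasp point (between the pads) is the TCP (arm.tip_reach is the distance from the TCP to the fingertips, in m); z points along the fingers, y is the line along which they close (so a half turn about z gives the same grasp; the last joint's range is limited). The gripper opens to 92 mm and grips with 3 to 60 N. Pads are 19 mm wide; open, the fingers measure 130 mm over their backs; the gripper's body (75 mm by 190 mm) begins 47 mm behind the grasp point.
Start: joints at [-1.355, 0.434, 0.025, 1.573, -0.012, 1.134, -0.075], TCP at [0.196, 0.594, 0.246] pointing down, gripper open.
Joint ranges: [-2.62, 2.62], [-0.44, 2.09], [-1.27, 1.32], [0.08, 2.57], [-1.32, 4.46], [0.12, 2], [-2.74, 2.74]. Speed limits (rad/s): [2.22, 2.22, 3.01, 3.01, 3.14, 3.14, 3.14].

## Interface

Orientations are given as a rotation vector (axis times angle).
In Python, from cell import arm gives the robot as it stands.
- The arm moves only by the tool arm_command, never from a script. Its argument "targets" is a list that holds one entry, the list of rows, each a list of 6 numbers: the shift along the tool's x, y, z in m, then the turn, a rotation vector about the tool's x, y, z in rad. A call has 1 to 10 rows; each row shifts and turns the commanded pose from where the row before left it, along the tool's axes as they then stand; what a row does not reach is not made up. A row lasts 1/8 s, in which the tool goes at most 62.5 mm and 10.7 degrees, less where a joint would pass 70% of its speed; a pose out of reach is approached as far as the arm can. A call with a gripper value outside its range is refused whole. "jaw" is the finger opening in m, from 0 to 0.0918, set as the call begins (left out, the last holds). The fingers move at their own pace and stop on an object; "newtons" is the grip in N (left out, the last holds). Time passes only in rows, so rows that do not move let the fingers close. It gives the time, the measured TCP pose, the force, the opening and the grip force at its end, in the units of the state.
- arm.observe(): the state, without advancing time (a new reading comes with each control period).
- arm.get_image(name): name is "scene" or "top" or "wrist"; returns a dict with "pixels" (480x640x3 uint8, red, green, blue), "z_map" (480x640 float32, m along the optical axis (not along the pixel's ray), 0 where there is no reading), "fx", "fy", "cx", "cy" (pixels), "dist" ([k1, k2, p1, p2, k3] as OpenCV has them; the pictures are not rectified), "xyz" and "rotation" of the camera in the world; the wrist camera has in their place "T_tool_cam" (4x4, takes a point from camera to tool coordinates, whose origin is the TCP and whose axes are the flange's). Camera axes: x right, y down, z forward; pixel columns grow to the right and rows downward; lengths in m; the calibration is good to about 2 mm. A picture is of the moment at which its call begins: read the wrist's pose just before it.
- arm.sign_off(): hands the job in; it is judged then, once.
The state is a dict: "clock": time; "joints": joint angles; "dq": joint speeds; "joint_efforts": joint torques, N m; "position": TCP position; "ee_rot": TCP orientation; "force": force on the tool from outside, world axes, zero at the start; "ft_torque": the same for the moment, N m; "width": opening from 0.0 (shut) to 1.0 (fully open); "gripper_force": force on a finger pad.
Only numpy, scipy, OpenCV 4.12 (cv2) and the standard library are available. Lean on these libraries where they do the work, as an engineer would, in place of code of your own. Each camera call takes 0.05 s, during which the arm holds its last target. There are 200 camera calls.

## Working session

There is one attempt and no reset: what is moved stays moved. The work goes in short steps, Python scripts to look and compute and a tool call to move; the robot and the scene stay as the last step left them, time stands still between calls to the robot, and variables do not carry over. Pictures are saved under pics/ and viewed, at most 16 in all, crops included, and the job is handed in when it is done.

Besides the shell and the picture viewer there is one more tool, called after ">>>" by a JSON object that holds its "method" and its "body". arm_command: Moves the arm, as the interface text tells. Its arguments: {"type":"object","properties":{"targets":{"type":"array","items":{"type":"array","items":{"type":"array","items":{"type":"number"}}}},"jaw":{"type":"number"},"newtons":{"type":"number"}},"required":["targets"]}

```bash
ls; mkdir -p pics; cat > h.py <<'E'
import numpy as np, cv2
from scipy.spatial.transform import Rotation as R
from cell import arm
def cam(name):
    s=arm.observe(); im=arm.get_image(name)
    if 'T_tool_cam' in im:
        T=np.eye(4); T[:3,:3]=R.from_rotvec(s['ee_rot']).as_matrix(); T[:3,3]=s['position']
        T=T@np.array(im['T_tool_cam']); im['P'],im['M']=T[:3,3],T[:3,:3]
    else:
        im['P']=np.array(im['xyz']); r=np.array(im['rotation'])
        im['M']=r if r.shape==(3,3) else R.from_rotvec(r).as_matrix()
    im['K']=np.array([[im['fx'],0,im['cx']],[0,im['fy'],im['cy']],[0,0,1]])
    return im
def rays(im,uv):
    n=cv2.undistortPoints(np.array(uv,float).reshape(-1,1,2),im['K'],np.array(im['dist'])).reshape(-1,2)
    return np.c_[n,np.ones(len(n))]@im['M'].T
def plane(im,uv,z):
    d=rays(im,uv); return im['P']+d*((z-im['P'][2])/d[:,2])[:,None]
def cloud(im):
    v,u=np.mgrid[:480,:640]; d=rays(im,np.c_[u.ravel(),v.ravel()])
    X=im['P']+d*im['z_map'].reshape(-1,1); X[im['z_map'].ravel()==0]=np.nan
    return X.reshape(480,640,3)
def save(im,n,crop=None,s=1):
    p=im['pixels'][:,:,::-1]
    if crop: p=p[crop[1]:crop[3],crop[0]:crop[2]]
    cv2.imwrite('pics/'+n,cv2.resize(p,None,fx=s,fy=s))
E
python3 - <<'E'
from h import *
for n in('top','scene'):
    im=cam(n); save(im,n+'0.png'); print(n,im['P'].round(3),im['M'].round(2).tolist(),im['fx'],im['dist'])
s=arm.observe();print(s)
E
```

```text
pics
top [ 0.412 -0.103  1.473] [[-0.02, -0.99, 0.12], [-1.0, 0.02, -0.01], [0.01, -0.12, -0.99]] 535.9515029860597 [-0.02169366  0.          0.          0.          0.        ]
scene [-0.155 -0.529  1.13 ] [[0.48, -0.69, 0.54], [-0.88, -0.38, 0.3], [-0.0, -0.62, -0.79]] 442.5210190413349 [-0.04129734  0.          0.          0.          0.        ]
{'clock': 0.1, 'joints': array([-1.35458868,  0.43515036,  0.02500687,  1.57401692, -0.0115872 ,
        1.13399374, -0.07511   ]), 'dq': array([ 0.00221684,  0.0004977 ,  0.00084548, -0.0040812 ,  0.00029535,
       -0.00030263, -0.00107727]), 'joint_efforts': array([ 3.10299496e-03, -6.69117093e+01,  9.88361835e-01, -3.15147436e+01,
       -6.04461087e-02,  3.73088988e-02,  4.93975813e-05]), 'position': array([0.19583061, 0.59306933, 0.24502147]), 'ee_rot': array([-4.98814043e-01, -3.10166633e+00,  2.23334788e-03]), 'force': array([ 0.35774183,  0.11636016, -0.07668118]), 'ft_torque': array([0.04031505, 0.07157306, 0.0012767 ]), 'gripper_force': 0.0, 'width': 0.996176825643687}
```

View pics/top0.png

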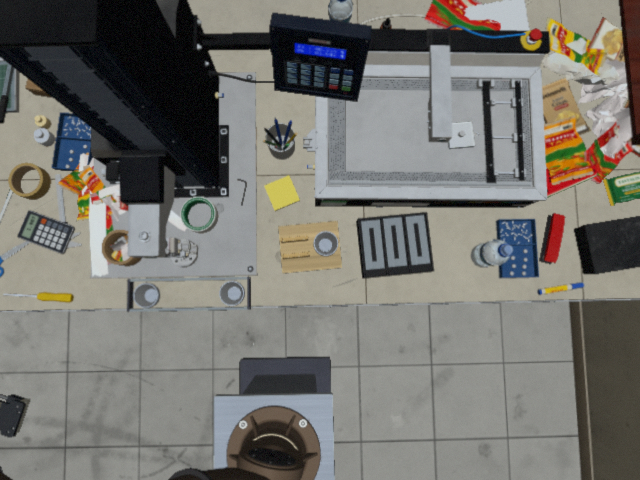

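View pics/scene0.png

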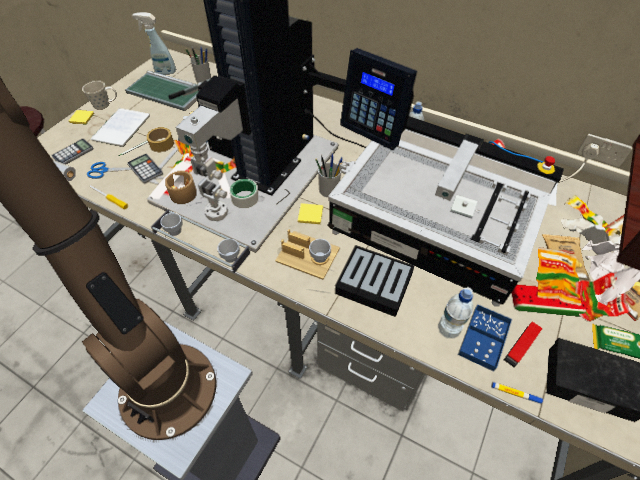

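The top view shows templates at (372,245), (395,243), (418,242) in the bed, and the carrier at (310,247) with cup_0 at (325,243). Rack cups are at (146,295) and (231,292), the pad at (282,193) and the bottle at (492,253). Cup_3 isn't visible, so next I measure.

```bash
cat > m.py <<'E'
from h import *
im=cam('top'); X=cloud(im); Z=X[...,2]; hsv=cv2.cvtColor(im['pixels'],cv2.COLOR_RGB2HSV)
def rep(n,mask,z,box):
    m=np.zeros((480,640),np.uint8); x0,y0,x1,y1=box; m[y0:y1,x0:x1]=mask[y0:y1,x0:x1]
    for c in cv2.findContours(m,cv2.RETR_EXTERNAL,cv2.CHAIN_APPROX_NONE)[0]:
        if cv2.contourArea(c)<60: continue
        P=plane(im,c.reshape(-1,2),z)[:,:2].astype(np.float32); r=cv2.minAreaRect(P*1000)
        (cx,cy),rad=cv2.minEnclosingCircle(P*1000)
        print(n,[np.round(r[0],1).tolist(),np.round(r[1],1).tolist(),round(r[2],1)],'circ',round(cx,1),round(cy,1),round(rad,1),'z',np.nanmedian(Z[m>0]).round(4))
g=hsv[...,2]
rep('templ',((g>95)).astype(np.uint8),.053,(362,215,430,273))
rep('bed',(g<60).astype(np.uint8),.055,(350,205,440,285))
rep('carrier',((hsv[...,1]>70)&(hsv[...,0]<30)).astype(np.uint8),.01,(270,215,348,280))
for n,b in(('c0',(308,225,345,262)),('r1',(130,275,165,312)),('r2',(215,275,250,312))):
    zz=Z[b[1]:b[3],b[0]:b[2]]; t=np.nanpercentile(zz,99); print(n,'ztop',t.round(4))
    rep(n,(Z>t-.012).astype(np.uint8),t,b)
rep('rack',((Z>.027)&(Z<.045)).astype(np.uint8),.034,(115,270,265,315))
rep('lips',((Z>.057)).astype(np.uint8),.064,(275,225,313,270))
rep('bars',((Z>.04)).astype(np.uint8),.05,(275,225,313,270))
rep('stuff',((Z>.03)).astype(np.uint8),.05,(255,265,480,305))
for n,b in(('car',(270,205,350,285)),('rack',(110,250,275,320)),):
    save(im,n+'0.png',b,5 if n=='car' else 4)
E
python3 m.py; python3 - <<'E'
import cv2,numpy as np
a=cv2.imread('pics/car0.png');b=cv2.imread('pics/rack0.png')
h=np.zeros((680,800,3),np.uint8); h[:400,:400]=a; h[400:680,:660]=b
cv2.imwrite('pics/m0.png',cv2.resize(h,(700,595)))
E
```

```text
templ [[545.3, -270.7], [130.4, 49.8], 3.9] circ 545.0 -270.3 68.0 z 0.0528
templ [[551.0, -330.3], [130.0, 50.2], 4.3] circ 550.6 -330.7 68.4 z 0.0528
templ [[555.5, -391.0], [130.3, 50.3], 5.0] circ 555.8 -391.8 67.7 z 0.0528
bed [[542.8, -328.9], [157.5, 188.8], 4.2] circ 542.4 -330.0 121.0 z 0.0514
carrier [[546.1, -103.4], [128.7, 162.9], 4.1] circ 546.7 -103.6 101.1 z 0.011
c0 ztop 0.0691
c0 [[549.5, -144.1], [63.2, 63.4], 88.9] circ 548.8 -145.0 32.7 z 0.0641
r1 ztop 0.0594
r1 [[421.7, 328.4], [65.0, 63.2], 19.1] circ 422.4 328.4 33.5 z 0.055
r2 ztop 0.0597
r2 [[423.7, 104.7], [63.1, 62.5], 88.9] circ 422.7 103.8 33.0 z 0.0545
rack [[433.1, 231.4], [378.3, 108.9], 88.9] circ 466.1 230.9 190.3 z 0.0341
bars [[520.9, -65.5], [11.1, 72.8], 3.6] circ 520.7 -65.5 36.7 z 0.0504
bars [[564.1, -61.3], [12.7, 73.1], 5.5] circ 567.6 -60.9 36.6 z 0.0504
stuff [[471.5, -335.7], [189.4, 34.4], 88.8] circ 478.1 -335.9 95.3 z 0.0504
```

View pics/m0.png

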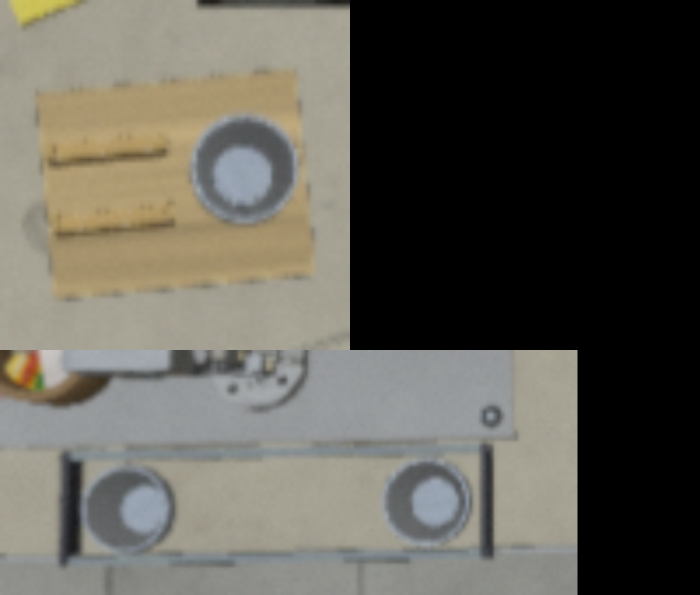

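The picture shows the carrier, with its bars and cup_0, at about 4° yaw. The two rack cups stand free of the rails and cup_3 is absent. Next I check the machine head's clearance and compute the first travel.

```bash
cat >> h.py <<'E'
def go(xyz,hd,tilt=None):
    """total shift and turn (tool axes) from the measured pose to xyz, tool down, tool y at heading hd (deg)"""
    s=arm.observe(); A=R.from_rotvec(s['ee_rot'])
    h=np.radians(hd); y=np.array([np.cos(h),np.sin(h),0]); z=np.array([0,0,-1.]); B=R.from_matrix(np.c_[np.cross(y,z),y,z])
    d=A.inv().apply(np.array(xyz)-s['position']); t=(A.inv()*B).as_rotvec()
    n=int(np.ceil(max(np.linalg.norm(d)/.06,np.degrees(np.linalg.norm(t))/10.5)))
    db=B.inv().apply(np.array(xyz)-s['position'])
    print('t',s['clock'],'pos',s['position'].round(4),'F',s['force'].round(1),'w',round(s['width'],3),'\nd(now axes)',d.round(4),'d(final axes)',db.round(4),'turn',t.round(4),'n>=',n)
E
python3 - <<'E'
from h import *
for n in('top','scene'):
    X=cloud(cam(n)).reshape(-1,3)
    for ylo in(0,.1,.2,.3,.4,.5):
        m=(X[:,1]>ylo)&(X[:,1]<ylo+.1)&(X[:,0]>.25)&(X[:,0]<.62)&(X[:,2]>.08)
        o=[(x,X[m&(X[:,0]>x)&(X[:,0]<x+.04)][:,2]) for x in np.arange(.34,.62,.04)]
        print(n,ylo,[(round(x,2),z.min().round(2),z.max().round(2)) for x,z in o if len(z)>3])
go((.196,.593,.30),71.7)
go((.44,.1,.25),94.3); go((.56,-.27,.25),94.3)
E
```

```text
top 0 []
top 0.1 [(np.float64(0.5), np.float64(0.14), np.float64(0.25)), (np.float64(0.54), np.float64(0.15), np.float64(0.24)), (np.float64(0.58), np.float64(0.08), np.float64(0.43))]
top 0.2 [(np.float64(0.46), np.float64(0.35), np.float64(0.4)), (np.float64(0.5), np.float64(0.1), np.float64(0.41)), (np.float64(0.54), np.float64(0.16), np.float64(0.41)), (np.float64(0.58), np.float64(0.08), np.float64(0.44))]
top 0.3 [(np.float64(0.5), np.float64(0.08), np.float64(0.11)), (np.float64(0.54), np.float64(0.08), np.float64(0.12)), (np.float64(0.58), np.float64(0.08), np.float64(0.11))]
top 0.4 [(np.float64(0.5), np.float64(0.08), np.float64(0.11)), (np.float64(0.54), np.float64(0.08), np.float64(0.11)), (np.float64(0.58), np.float64(0.09), np.float64(0.11))]
top 0.5 []
scene 0 []
scene 0.1 [(np.float64(0.5), np.float64(0.13), np.float64(0.4)), (np.float64(0.54), np.float64(0.14), np.float64(0.4)), (np.float64(0.58), np.float64(0.08), np.float64(0.43))]
scene 0.2 [(np.float64(0.46), np.float64(0.34), np.float64(0.4)), (np.float64(0.5), np.float64(0.08), np.float64(0.41)), (np.float64(0.
[... 366 characters left out ...]
oat64(0.08), np.float64(0.11)), (np.float64(0.54), np.float64(0.08), np.float64(0.12)), (np.float64(0.58), np.float64(0.08), np.float64(0.1))]
scene 0.5 []
t 0.25 pos [0.1959 0.5933 0.2454] F [ 0.6  0.  -0.3] w 0.999 
d(now axes) [-0.0002 -0.0003 -0.0546] d(final axes) [-0.0002 -0.0003 -0.0546] turn [-0.0007  0.0001  0.0004] n>= 1
t 0.25 pos [0.1959 0.5933 0.2454] F [ 0.6  0.  -0.3] w 0.999 
d(now axes) [-0.3865 -0.3919 -0.0043] d(final axes) [-0.2064 -0.5102 -0.0046] turn [-7.00e-04 -1.00e-04 -3.94e-01] n>= 10
t 0.25 pos [0.1959 0.5933 0.2454] F [ 0.6  0.  -0.3] w 0.999 
d(now axes) [-0.6165 -0.7056 -0.0041] d(final axes) [-0.2984 -0.8882 -0.0046] turn [-7.00e-04 -1.00e-04 -3.94e-01] n>= 16
```

>>> {"method": "arm_command", "body": {"targets": [[[0,0,0,0,0,-0.1313],[0,0,0,0,0,-0.1313],[0,0,0,0,0,-0.1313],[-0.015,-0.057,0,0,0,0],[-0.015,-0.057,0,0,0,0],[-0.015,-0.057,0,0,0,0],[-0.015,-0.057,0,0,0,0],[-0.015,-0.057,0,0,0,0],[-0.015,-0.057,0,0,0,0],[-0.015,-0.057,0,0,0,0]]], "jaw": 0, "newtons": 20}}

```text
clock: 1.5
position: [0.3309, 0.2016, 0.2459]
ee_rot: [-0.118, 3.139, 0.001]
force: [1.0, 0.5, 0.5]
width: 0.009
gripper_force: 0.0
```

```bash
python3 - <<'E'
from h import *
go((.565,-.269,.15),94.3)
E
```

```text
t 1.5 pos [0.3309 0.2016 0.2459] F [1.  0.5 0.5] w 0.009 
d(now axes) [-0.1981 -0.4869  0.0958] d(final axes) [-0.1981 -0.4869  0.0959] turn [0.0006 0.0007 0.    ] n>= 9
```

>>> {"method": "arm_command", "body": {"targets": [[[-0.022,-0.0541,0.0107,0,0,0],[-0.022,-0.0541,0.0107,0,0,0],[-0.022,-0.0541,0.0107,0,0,0],[-0.022,-0.0541,0.0107,0,0,0],[-0.022,-0.0541,0.0107,0,0,0],[-0.022,-0.0541,0.0107,0,0,0],[-0.022,-0.0541,0.0107,0,0,0],[-0.022,-0.0541,0.0107,0,0,0],[-0.022,-0.0541,0.0107,0,0,0],[0,0,0,0,0,0]]]}}

```text
clock: 2.75
position: [0.5642, -0.2724, 0.1481]
ee_rot: [0.109, -3.138, 0.004]
force: [-0.8, 0.6, 0.7]
width: 0.002
gripper_force: 0.0
```

```bash
python3 - <<'E'
from h import *
im=cam('wrist'); save(im,'w1.png'); print(im['P'])
go((.565,-.269,.074),94.3)
E
```

```text
[ 0.49133231 -0.27666723  0.28640232]
t 2.8 pos [ 0.564  -0.2695  0.1484] F [-0.6  0.2 -0.2] w 0.004 
d(now axes) [-0.0011  0.0005  0.0744] d(final axes) [-0.001   0.0004  0.0744] turn [-0.0006 -0.0015 -0.0033] n>= 2
```

View pics/w1.png

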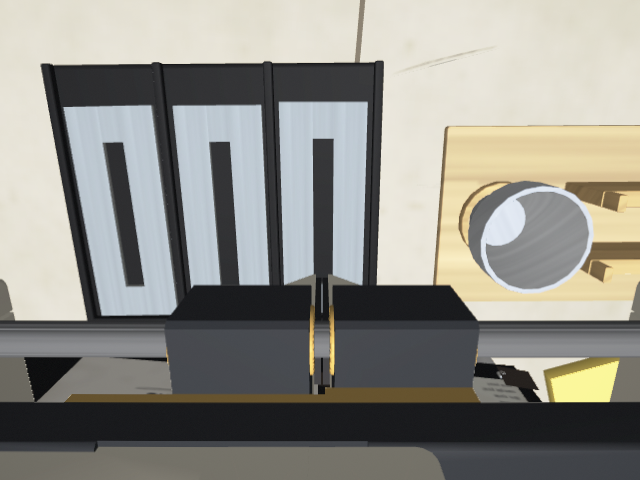

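The wrist view shows the bed's front edge at row ~65, the template fronts at row ~103 and the lane in line with the fingertips at (322,280). I'll refine the bed and template positions from this view.

```bash
python3 - <<'E'
from h import *
im=cam('wrist')
e=plane(im,[(47,65),(159,65),(269,64),(379,63)],.055); print('rib fronts',e.round(4).tolist())
g=im['pixels'].mean(2); m=((g>120)).astype(np.uint8); m[:, :50]=0; m[:70]=0; m[:,372:]=0; m[284:]=0
for c in cv2.findContours(m,0,1)[0]:
    if cv2.contourArea(c)<2000: continue
    P=plane(im,c.reshape(-1,2),.053); f=P[P[:,0]<P[:,0].min()+.008]; print('front of templ',P[:,0].min().round(4),f[:,1].min().round(4),f[:,1].max().round(4))
E
```

```text
rib fronts [[0.4716, -0.4257, 0.055], [0.4673, -0.3647, 0.055], [0.4626, -0.3051, 0.055], [0.4578, -0.2456, 0.055]]
front of templ 0.4843 -0.3618 -0.3116
front of templ 0.4886 -0.4233 -0.3732
front of templ 0.4784 -0.3024 -0.2524
```

>>> {"method": "arm_command", "body": {"targets": [[[-0.001,0,0.036,0,0,0],[0,0,0.028,0,0,0],[0,0,0,0,0,0],[0,0,0.006,0,0,0],[0,0,0,0,0,0]]]}}

```text
clock: 3.48
position: [0.566, -0.2669, 0.0803]
ee_rot: [-0.119, 3.138, -0.0]
force: [-0.3, -0.0, 0.5]
width: 0.009
gripper_force: 0.0
```

>>> {"method": "arm_command", "body": {"targets": [[[0,0,0.005,0,0,0],[0,0,0.002,0,0,0],[0,0,0.001,0,0,0],[0,0,0,0,0,0]]]}}

```text
clock: 3.98
position: [0.5658, -0.2673, 0.0723]
ee_rot: [-0.118, 3.138, -0.0]
force: [-1.4, 1.4, 8.5]
width: 0.007
gripper_force: 4.1
```

>>> {"method": "arm_command", "body": {"targets": [[[0.008,0,0,0,0,0],[0.01,0,0,0,0,0],[0.01,0,0,0,0,0],[0.01,0,0,0,0,0],[0.01,0,0,0,0,0],[0.002,0,0,0,0,0],[0,0,0,0,0,0]]]}}

```text
clock: 4.85
position: [0.5161, -0.2715, 0.0723]
ee_rot: [-0.117, 3.138, -0.001]
force: [-0.1, -0.3, 7.5]
width: 0.002
gripper_force: 4.1
```

```bash
cat > f.py <<'E'
from h import *
import sys
u0,u1=map(int,sys.argv[1:3])
im=cam('wrist'); s=arm.observe(); print(s['position'].round(4),s['force'].round(1)); save(im,'wf.png')
g=im['pixels'].mean(2); sat=cv2.cvtColor(im['pixels'],cv2.COLOR_RGB2HSV)
X=cloud(im)
ylo,yhi=float(sys.argv[3]),float(sys.argv[4])
m=((X[...,2]>.0505)&(X[...,2]<.0545)&(sat[...,2]>120)&(X[...,1]>ylo)&(X[...,1]<yhi)).astype(np.uint8)
m=cv2.morphologyEx(m,cv2.MORPH_OPEN,np.ones((3,3)))
for c in cv2.findContours(m,0,1)[0]:
    if cv2.contourArea(c)<400: continue
    P=plane(im,c.reshape(-1,2),.053); f=P[P[:,0]<P[:,0].min()+.02]; print('templ front',P[:,0].min().round(4),f[:,1].min().round(4),f[:,1].max().round(4),'x far',P[:,0].max().round(4))
E
python3 f.py 0 0 -.31 -.235
```

```text
[ 0.5161 -0.2715  0.0723] [-1.1 -0.3  8.4]
templ front 0.429 -0.3072 -0.2562 x far 0.5118
```

>>> {"method": "arm_command", "body": {"targets": [[[0,0,-0.03,0,0,0],[0.033,-0.003,-0.018,0,0,0],[0.04,0,0,0,0,0]]]}}

```text
clock: 5.28
position: [0.4435, -0.28, 0.1206]
ee_rot: [-0.119, 3.137, -0.003]
force: [-0.5, -0.6, -0.0]
width: 0.004
gripper_force: 0.0
```

>>> {"method": "arm_command", "body": {"targets": [[[0,0,0,0,0,0],[0,0,0,0,0,0],[0,0,0,0,0,0],[0,0,0.026,0,0,0],[0,0,0.027,0,0,0],[0,0,0,0,0,0],[0,0,0,0,0,0]]], "jaw": 0.085}}

```text
clock: 6.15
position: [0.4436, -0.2794, 0.0666]
ee_rot: [-0.118, 3.139, -0.0]
force: [0.1, -0.1, -0.5]
width: 0.721
gripper_force: 0.0
```

```bash
python3 f.py 0 0 -.31 -.235;python3 - <<'E'
from h import *
go((.4435,-.28,.067),94.4)
E
```

```text
[ 0.4437 -0.2794  0.0668] [-0.  -1.   0.4]
templ front 0.4678 -0.2743 -0.2546 x far 0.487
templ front 0.4701 -0.3048 -0.2854 x far 0.4894
templ front 0.3976 -0.3097 -0.2592 x far 0.4531
t 6.2 pos [ 0.4437 -0.2794  0.0668] F [-0.  -1.   0.4] w 0.758 
d(now axes) [ 0.0003 -0.0005 -0.0002] d(final axes) [ 0.0003 -0.0005 -0.0002] turn [-0.0004  0.0007 -0.0014] n>= 1
```

View pics/wf.png

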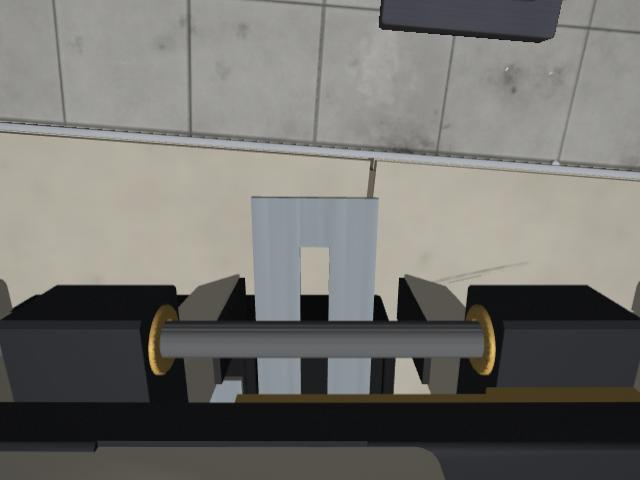

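The template slid further than I dragged it: its front is now at x≈0.398 (row ~198), about 62 mm of overhang, and it is still supported. I'll move the fingers along it to its front end and grip there.

>>> {"method": "arm_command", "body": {"targets": [[[0.01,-0.001,0,0,0,0],[0.011,-0.001,0,0,0,0],[0.01,-0.001,0,0,0,0],[0,0,0,0,0,0]]]}}

```text
clock: 6.7
position: [0.4111, -0.2849, 0.0666]
ee_rot: [0.116, -3.139, -0.0]
force: [0.2, 0.7, -0.1]
width: 0.925
gripper_force: 0.0
```

>>> {"method": "arm_command", "body": {"targets": [[[0,0,0,0,0,0],[0,0,0,0,0,0],[0,0,0,0,0,0],[0,0,0,0,0,0],[0,0,0,0,0,0],[0,0,0,0,0,0]]], "jaw": 0.04, "newtons": 40}}

```text
clock: 7.45
position: [0.4123, -0.2846, 0.0664]
ee_rot: [0.118, -3.139, -0.0]
force: [-0.3, 0.4, 0.4]
width: 0.532
gripper_force: 40.0
```

>>> {"method": "arm_command", "body": {"targets": [[[0,0,-0.01,0,0,0],[0,0,-0.02,0,0,0],[0,0,-0.05,0,0,0],[0,0,-0.05,0,0,0],[0,0,0,0,0,0]]]}}

```text
clock: 8.07
position: [0.4141, -0.2861, 0.2004]
ee_rot: [-0.117, 3.133, -0.005]
force: [-0.2, -0.0, -2.0]
width: 0.526
gripper_force: 40.0
```

```bash
python3 - <<'E'
from h import *
im=cam('wrist'); save(im,'w2.png'); s=arm.observe(); p=s['position']; z=p[2]-.0155
T=np.eye(4)
X=cloud(im); 
g=im['pixels'].mean(2)
m=(abs(X[...,2]-z)<.02)&(X[...,0]<p[0]+.0)&(abs(X[...,1]-p[1])<.035)
Q=X[m]; print(p,len(Q),Q.min(0),Q.max(0))
c=np.polyfit(Q[:,0],Q[:,2],1);print('slope',c)
im=cam('top'); X=cloud(im); m=(X[...,0]>.46)&(X[...,0]<.6)&(abs(X[...,1]+.28)<.06)&(X[...,2]>.08)&(X[...,2]<.3); Q=X[m]; print(len(Q)); 
if len(Q)>10: print(Q[:,0].max(),Q[Q[:,0]>Q[:,0].max()-.03].mean(0))
# carrier, top view lips
X=X; r=X[(X[...,2]>.055)&(X[...,2]<.068)&(X[...,0]>.5)&(X[...,0]<.59)&(X[...,1]>-.11)&(X[...,1]<-.01)]; print('lips',r.round(4).tolist()[:20])
E
```

```text
[ 0.41312058 -0.28508024  0.19825594] 4863 [ 0.3991661  -0.3200301   0.18011049] [ 0.41311856 -0.25014697  0.20274521]
slope [-0.17797479  0.26053452]
495
0.5307325440092177 [ 0.51573574 -0.27631692  0.18382873]
lips [[0.5724, -0.0945, 0.0617], [0.5718, -0.0971, 0.0666], [0.5697, -0.0944, 0.0619], [0.5696, -0.0971, 0.0624], [0.5682, -0.0625, 0.0565], [0.5679, -0.0705, 0.0585], [0.568, -0.0757, 0.0561], [0.5677, -0.0837, 0.058], [0.567, -0.0944, 0.0625], [0.5667, -0.097, 0.0647], [0.5658, -0.0255, 0.0613], [0.5652, -0.0284, 0.0662], [0.5643, -0.0943, 0.0628], [0.5645, -0.097, 0.0603], [0.5633, -0.0254, 0.0596], [0.5624, -0.0284, 0.0677], [0.5634, -0.0384, 0.0559], [0.5608, -0.0252, 0.0579], [0.5603, -0.057, 0.0569], [0.5575, -0.0282, 0.0641]]
```

View pics/w2.png

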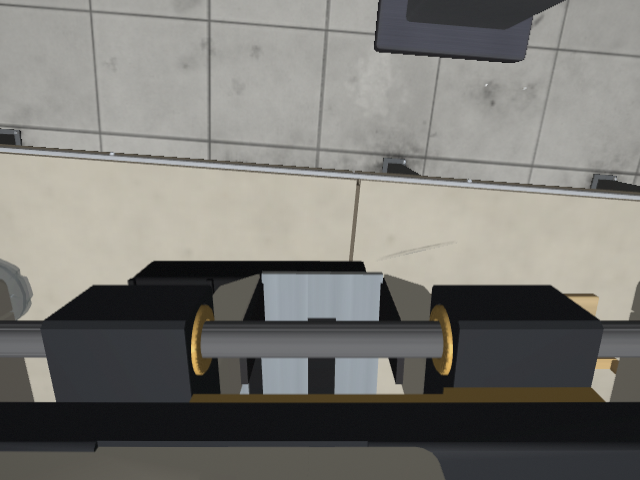

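```bash
python3 - <<'E'
from h import *
go((.4917,-.067,.10),94.4)
E
```

```text
t 8.175 pos [ 0.4123 -0.2845  0.1968] F [-0.2 -0.  -0.8] w 0.535 
d(now axes) [-0.0954  0.2109  0.0969] d(final axes) [-0.0958  0.2107  0.0968] turn [-0.0001  0.0011 -0.0016] n>= 5
```

>>> {"method": "arm_command", "body": {"targets": [[[-0.016,0.0351,0,0,0,0],[-0.016,0.0351,0,0,0,0],[-0.016,0.0351,0,0,0,0],[-0.016,0.0351,0,0,0,0],[-0.016,0.0351,0,0,0,0],[-0.0155,0.0351,0,0,0,0],[0,0,0.045,0,0,0],[0,0,0.05,0,0,0],[0,0,0.015,0,0,0],[0,0,0,0,0,0]]]}}

```text
clock: 9.43
position: [0.4908, -0.0677, 0.0856]
ee_rot: [0.117, -3.136, 0.0]
force: [-0.4, -0.9, -0.8]
width: 0.529
gripper_force: 40.0
```

```bash
python3 - <<'E'
from h import *
go((.4917,-.067,.067),94.4)
im=cam('top'); save(im,'t2.png',(265,205,355,285),6)
E
```

```text
t 9.425 pos [ 0.4908 -0.0677  0.0856] F [-0.4 -0.9 -0.8] w 0.529 
d(now axes) [-0.001   0.0007  0.0186] d(final axes) [-0.0009  0.0007  0.0186] turn [ 0.0001 -0.0031 -0.0025] n>= 1
```

View pics/t2.png

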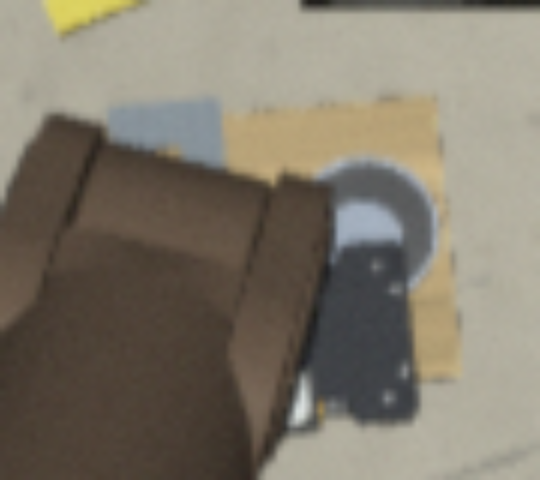

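The top crop shows the template's far end at about (165,130) over the carrier, straight and clear of the cup. I lower it and feel for contact.

>>> {"method": "arm_command", "body": {"targets": [[[0,0,0.012,0,0,0],[0,0,0.003,0,0,0],[0,0,0.0025,0,0,0],[0,0,0,0,0,0]]]}}

```text
clock: 9.98
position: [0.4918, -0.0675, 0.069]
ee_rot: [-0.118, 3.139, 0.0]
force: [0.4, 0.7, -0.5]
width: 0.529
gripper_force: 40.0
```

>>> {"method": "arm_command", "body": {"targets": [[[0,0,0.0018,0,0,0],[0,0,0,0,0,0]]]}}

```text
clock: 10.22
position: [0.4919, -0.0674, 0.0671]
ee_rot: [-0.118, 3.139, 0.0]
force: [-0.1, 0.6, -1.0]
width: 0.524
gripper_force: 40.0
```

>>> {"method": "arm_command", "body": {"targets": [[[0,0,0.0005,0,0,0],[0,0,0,0,0,0],[0,0,0,0,0,0],[0,0,0,0,0,0]]], "jaw": 0.066}}

```text
clock: 10.72
position: [0.4919, -0.0675, 0.0667]
ee_rot: [-0.118, 3.139, 0.0]
force: [-0.2, -0.2, 0.9]
width: 0.722
gripper_force: 0.0
```

>>> {"method": "arm_command", "body": {"targets": [[[0.004,0,-0.04,0,0,0],[0,0,-0.06,0,0,0],[0.03,-0.04,0,0,0,0],[0.03,-0.05,0,0,0,0],[0,-0.05,0,0,0,0],[0,0,0,0,0,0]]], "jaw": 0}}

```text
clock: 11.48
position: [0.438, -0.216, 0.1671]
ee_rot: [-0.108, 3.139, -0.003]
force: [1.0, 0.3, -0.1]
width: 0.117
gripper_force: 0.0
```

```bash
cat > chk.py <<'E'
from h import *
import sys
z=float(sys.argv[1])
im=cam('top'); X=cloud(im); hsv=cv2.cvtColor(im['pixels'],cv2.COLOR_RGB2HSV)
def rect(box,z):
    m=np.zeros((480,640),np.uint8); x0,y0,x1,y1=box
    m[y0:y1,x0:x1]=((hsv[...,1]<70)&(hsv[...,2]>95)&(X[...,2]>.045)&(X[...,2]<.075))[y0:y1,x0:x1]
    for c in cv2.findContours(m,0,1)[0]:
        if cv2.contourArea(c)<80: continue
        r=cv2.minAreaRect((plane(im,c.reshape(-1,2),z)[:,:2]*1000).astype(np.float32)); print([np.round(q,1).tolist() for q in r],np.nanmedian(X[...,2][m>0]).round(4))
rect((270,205,312,285),z); rect((362,215,430,290),.053)
for n,b in(('r1',(110,260,190,320)),('r2',(190,260,265,320))):
    m=np.zeros((480,640),np.uint8); m[b[1]:b[3],b[0]:b[2]]=((X[...,2]>.045)&(X[...,2]<.075))[b[1]:b[3],b[0]:b[2]]
    for c in cv2.findContours(m,0,1)[0]:
        if cv2.contourArea(c)>60: print(n,[np.round(q,4) for q in cv2.minEnclosingCircle((plane(im,c.reshape(-1,2),.056)[:,:2]).astype(np.float32))])
E
python3 chk.py .053; python3 - <<'E'
from h import *
go((.57,-.3295,.10),94.4)
E
```

```text
[[543.6, -61.7], [130.1, 51.1], 3.1] 0.0533
[[551.5, -330.2], [130.6, 50.7], 4.3] 0.053
[[555.7, -391.2], [130.4, 50.6], 4.8] 0.053
r1 [array([0.4227, 0.3289]), np.float64(0.034)]
r1 [array([0.5065, 0.2412]), np.float64(0.0263)]
r2 [array([0.4229, 0.1041]), np.float64(0.0334)]
t 11.525 pos [ 0.4381 -0.2135  0.1667] F [ 0.3  0.8 -0.1] w 0.077 
d(now axes) [-0.1233 -0.1251  0.0668] d(final axes) [-0.1226 -0.1258  0.0667] turn [-0.0005  0.0002 -0.0055] n>= 4
```

>>> {"method": "arm_command", "body": {"targets": [[[-0.0307,-0.0315,0,0,0,-0.005],[-0.0307,-0.0315,0,0,0,0],[-0.0307,-0.0315,0.02,0,0,0],[-0.0307,-0.0315,0.02,0,0,0],[0,0,0.03,0,0,0],[0,0,0.016,0,0,0],[0,0,0.006,0,0,0],[0,0,0,0,0,0]]]}}

```text
clock: 12.52
position: [0.5709, -0.3272, 0.0751]
ee_rot: [-0.127, 3.139, 0.0]
force: [-0.2, 0.1, 0.3]
width: 0.008
gripper_force: 0.0
```

>>> {"method": "arm_command", "body": {"targets": [[[0,0,0.0025,0,0,0],[0,0,0.0007,0,0,0],[0,0,0,0,0,0]]]}}

```text
clock: 12.9
position: [0.5712, -0.3279, 0.0722]
ee_rot: [-0.126, 3.138, -0.0]
force: [0.0, 0.7, 5.1]
width: 0.005
gripper_force: 2.4
```

>>> {"method": "arm_command", "body": {"targets": [[[0.008,0,0,0,0,0],[0.01,0,0,0,0,0],[0.01,0,0,0,0,0],[0.01,0,0,0,0,0],[0.01,0,0,0,0,0],[0.005,0,0,0,0,0],[0,0,0,0,0,0],[0,0,-0.01,0,0,0],[0,0,-0.03,0,0,0],[0,0,0,0,0,0]]]}}

```text
clock: 14.15
position: [0.5188, -0.333, 0.1138]
ee_rot: [-0.125, 3.136, -0.003]
force: [0.3, -0.9, -0.8]
width: 0.001
gripper_force: 0.0
```

```bash
python3 f.py 0 0 -.375 -.285;python3 - <<'E'
from h import *
go((.447,-.339,.112),94.4)
E
```

```text
[ 0.5183 -0.3324  0.1125] [ 0.4  0.5 -0. ]
templ front 0.4302 -0.3673 -0.3166 x far 0.5322
t 14.2 pos [ 0.5183 -0.3324  0.1125] F [ 0.4  0.5 -0. ] w 0.002 
d(now axes) [ 0.0716 -0.0009  0.0004] d(final axes) [ 0.0715 -0.0011  0.0005] turn [-0.0009  0.0016  0.0032] n>= 2
```

>>> {"method": "arm_command", "body": {"targets": [[[0.037,-0.0015,0,0,0,0.003],[0.037,-0.0015,0,0,0,0],[0,0,0,0,0,0],[0,0,0,0,0,0],[0,0,0,0,0,0],[0,0,0,0,0,0],[0,0,0.02,0,0,0],[0,0,0.0255,0,0,0],[0,0,0,0,0,0]]], "jaw": 0.08}}

```text
clock: 15.32
position: [0.4437, -0.3399, 0.0645]
ee_rot: [0.122, -3.136, -0.003]
force: [0.1, -0.0, -0.6]
width: 0.868
gripper_force: 0.0
```

```bash
python3 f.py 0 0 -.375 -.3
```

```text
[ 0.4443 -0.3405  0.0656] [-0.4 -0.  -0.1]
templ front 0.4664 -0.3336 -0.3139 x far 0.4854
templ front 0.4687 -0.364 -0.3444 x far 0.4919
templ front 0.4296 -0.3673 -0.3168 x far 0.4519
```

>>> {"method": "arm_command", "body": {"targets": [[[0,0,0,0,0,0],[0,0,0,0,0,0],[0,0,0,0,0,0],[0,0,0,0,0,0],[0,0,0,0,0,0],[0,0,0,0,0,0]]], "jaw": 0.04, "newtons": 40}}

```text
clock: 16.12
position: [0.4446, -0.3409, 0.0661]
ee_rot: [-0.121, 3.139, -0.0]
force: [-0.1, 0.4, 2.1]
width: 0.526
gripper_force: 40.0
```

>>> {"method": "arm_command", "body": {"targets": [[[0,0,-0.01,0,0,0],[0,0,-0.02,0,0,0],[0,0,-0.05,0,0,0],[0,0,-0.05,0,0,0],[0,0,0,0,0,0],[0,0,0,0,0,0]]]}}

```text
clock: 16.88
position: [0.4441, -0.3405, 0.1958]
ee_rot: [0.121, -3.139, -0.001]
force: [-0.1, 0.6, -1.1]
width: 0.531
gripper_force: 40.0
```

```bash
cat > held.py <<'E'
from h import *
im=cam('wrist'); p=arm.observe()['position']; X=cloud(im); z=p[2]-.0155
m=(abs(X[...,2]-z)<.006)&(X[...,0]<p[0])&(abs(X[...,1]-p[1])<.022)&(im['pixels'].mean(2)>90); Q=X[m]; print(p.round(4),'front',np.percentile(Q[:,0],.5).round(4),Q[:,2].mean().round(4))
im=cam('top'); X=cloud(im); m=(X[...,0]>p[0]+.06)&(X[...,0]<p[0]+.16)&(abs(X[...,1]-p[1])<.06)&(abs(X[...,2]-z)<.03); Q=X[m]
if len(Q)>10: f=Q[Q[:,0]>Q[:,0].max()-.03]; print('far',Q[:,0].max().round(4),'y',f[:,1].min().round(4),f[:,1].max().round(4),'z',f[:,2].mean().round(4),'exp',z+.0015)
E
python3 held.py; python3 - <<'E'
from h import *
go((.4917,-.067,.10),94.4)
E
```

```text
[ 0.4438 -0.3403  0.1951] front 0.4303 0.1817
far 0.5615 y -0.3552 -0.3046 z 0.1801 exp 0.18111120439679768
t 16.975 pos [ 0.4437 -0.3402  0.1948] F [ 0.4  0.5 -0.8] w 0.529 
d(now axes) [-0.069   0.2685  0.095 ] d(final axes) [-0.0688  0.2687  0.0948] turn [ 0.0014 -0.0018  0.0003] n>= 5
```

>>> {"method": "arm_command", "body": {"targets": [[[-0.0115,0.0448,0,0,0,0],[-0.0115,0.0448,0,0,0,0],[-0.0115,0.0448,0,0,0,0],[-0.0115,0.0448,0,0,0,0],[-0.0115,0.0448,0,0,0,0],[-0.0115,0.0448,0,0,0,0],[0,0,0.045,0,0,0],[0,0,0.05,0,0,0],[0,0,0.017,0,0,0],[0,0,0,0,0,0]]]}}

```text
clock: 18.23
position: [0.4907, -0.0676, 0.0819]
ee_rot: [0.12, -3.134, 0.0]
force: [-0.1, 0.3, -0.7]
width: 0.53
gripper_force: 40.0
```

```bash
python3 - <<'E'
from h import *
go((.4917,-.067,.070),94.4)
E
```

```text
t 18.225 pos [ 0.4907 -0.0676  0.0819] F [-0.1  0.3 -0.7] w 0.53 
d(now axes) [-0.0011  0.0005  0.0119] d(final axes) [-0.001   0.0005  0.0119] turn [ 0.0001 -0.005  -0.    ] n>= 1
```

>>> {"method": "arm_command", "body": {"targets": [[[-0.001,0.0005,0.008,0,0,0],[0,0,0.001,0,0,0],[0,0,0,0,0,0],[0,0,0,0,0,0]]]}}

```text
clock: 18.73
position: [0.4938, -0.0669, 0.0754]
ee_rot: [-0.121, 3.138, 0.0]
force: [-0.4, 0.3, -0.6]
width: 0.529
gripper_force: 40.0
```

>>> {"method": "arm_command", "body": {"targets": [[[0.002,0,0.003,0,0,0],[0,0,0.0005,0,0,0],[0,0,0,0,0,0]]]}}

```text
clock: 19.1
position: [0.4916, -0.0671, 0.0716]
ee_rot: [-0.121, 3.139, 0.0]
force: [-0.1, 0.4, 3.0]
width: 0.531
gripper_force: 41.2
```

>>> {"method": "arm_command", "body": {"targets": [[[0,0,0,0,0,0],[0,0,0,0,0,0],[0,0,0,0,0,0],[0,0,0,0,0,0]]], "jaw": 0.066}}

```text
clock: 19.6
position: [0.4913, -0.0672, 0.0713]
ee_rot: [0.121, -3.139, -0.0]
force: [-0.8, -0.0, -0.4]
width: 0.716
gripper_force: 0.0
```

>>> {"method": "arm_command", "body": {"targets": [[[0.004,0,-0.035,0,0,0],[0,0,-0.06,0,0,0],[0.03,-0.04,0,0,0,0],[0.03,-0.05,0,0,0,0],[0,-0.05,0,0,0,0],[0,0,0,0,0,0]]], "jaw": 0}}

```text
clock: 20.35
position: [0.4379, -0.2158, 0.1668]
ee_rot: [-0.111, 3.139, -0.003]
force: [0.1, 1.0, 0.9]
width: 0.115
gripper_force: 0.0
```

```bash
python3 chk.py .056; python3 - <<'E'
from h import *
go((.575,-.390,.08),94.4)
E
```

```text
[[541.7, -60.2], [130.9, 53.7], 8.9] 0.0564
[[555.7, -391.3], [130.4, 50.8], 4.8] 0.0526
r1 [array([0.4227, 0.3289]), np.float64(0.034)]
r1 [array([0.5065, 0.2412]), np.float64(0.0263)]
r2 [array([0.4228, 0.1043]), np.float64(0.0333)]
t 20.4 pos [ 0.438  -0.2132  0.1664] F [ 0.9 -0.7 -0.1] w 0.071 
d(now axes) [-0.1237 -0.1863  0.0865] d(final axes) [-0.123  -0.1867  0.0864] turn [-0.0005 -0.     -0.0036] n>= 4
```

```bash
python3 - <<'E'
from h import *
im=cam('top'); save(im,'t3.png',(270,205,350,285),7)
X=cloud(im); Q=X[205:285,270:312].reshape(-1,3); Q=Q[(Q[:,2]>.0535)&(Q[:,2]<.06)]; Q=Q[(Q[:,0]<.515)|(Q[:,0]>.575)]
print(len(Q), np.percentile(Q[Q[:,0]<.515],[1,50,99],axis=0).round(4).tolist(),np.percentile(Q[Q[:,0]>.575],[1,50,99],axis=0).round(4).tolist())
E
```

```text
330 [[0.4773, -0.0935, 0.0536], [0.4936, -0.0717, 0.0568], [0.5146, -0.0421, 0.06]] [[0.5763, -0.0787, 0.0536], [0.5924, -0.055, 0.0567], [0.6083, -0.0283, 0.0597]]
```

View pics/t3.png

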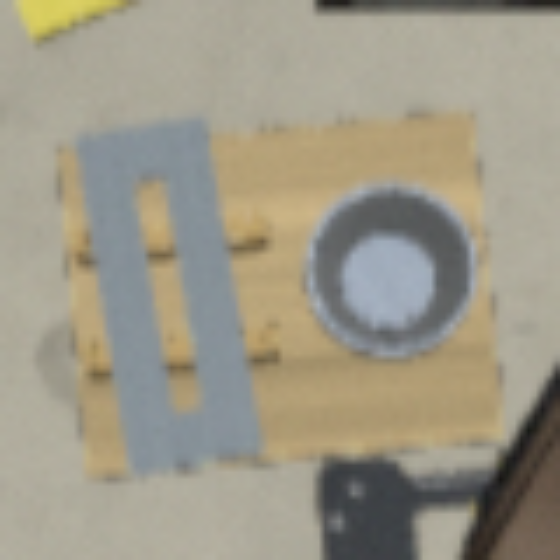

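The crop shows both templates flat between the lips but turned to about 9° against the carrier's 4.4°, because the jaws were closing as I lifted. I'll place the third one, then square all three up with a gentle squeeze.

>>> {"method": "arm_command", "body": {"targets": [[[-0.031,-0.0467,0,0,0,-0.004],[-0.031,-0.0467,0,0,0,0],[-0.031,-0.0467,0.02,0,0,0],[-0.031,-0.0467,0.02,0,0,0],[0,0,0.03,0,0,0],[0,0,0.016,0,0,0],[0,0,0.006,0,0,0],[0,0,0,0,0,0]]]}}

```text
clock: 21.45
position: [0.5773, -0.387, 0.075]
ee_rot: [-0.129, 3.139, 0.0]
force: [0.4, 0.3, 0.4]
width: 0.004
gripper_force: 0.0
```

>>> {"method": "arm_command", "body": {"targets": [[[0,0,0.0025,0,0,0],[0,0,0.0005,0,0,0],[0,0,0,0,0,0]]]}}

```text
clock: 21.82
position: [0.5774, -0.3879, 0.0723]
ee_rot: [-0.127, 3.138, -0.0]
force: [-0.6, 1.5, 4.6]
width: 0.005
gripper_force: 2.7
```

>>> {"method": "arm_command", "body": {"targets": [[[0.008,0,0,0,0,0],[0.01,0,0,0,0,0],[0.01,0,0,0,0,0],[0.01,0,0,0,0,0],[0.01,0,0,0,0,0],[0.005,0,0,0,0,0],[0,0,0,0,0,0],[0,0,-0.01,0,0,0],[0,0,-0.03,0,0,0],[0,0,0,0,0,0]]]}}

```text
clock: 23.08
position: [0.525, -0.3933, 0.114]
ee_rot: [-0.127, 3.136, -0.004]
force: [0.1, -0.3, -0.4]
width: 0.002
gripper_force: 0.0
```

```bash
python3 f.py 0 0 -.435 -.345;python3 - <<'E'
from h import *
go((.450,-.4,.112),94.4)
E
```

```text
[ 0.5245 -0.3927  0.1126] [ 0.1  0.8 -0.2]
templ front 0.4348 -0.4293 -0.3782 x far 0.5386
t 23.125 pos [ 0.5245 -0.3927  0.1126] F [ 0.1  0.8 -0.2] w 0.005 
d(now axes) [ 0.0748 -0.0013  0.0005] d(final axes) [ 0.0748 -0.0016  0.0006] turn [-0.0012  0.0015  0.0041] n>= 2
```

>>> {"method": "arm_command", "body": {"targets": [[[0.038,-0.002,0,0,0,0.004],[0.038,-0.002,0,0,0,0],[0,0,0,0,0,0],[0,0,0,0,0,0],[0,0,0,0,0,0],[0,0,0,0,0,0],[0,0,0.02,0,0,0],[0,0,0.0255,0,0,0],[0,0,0,0,0,0]]], "jaw": 0.08}}

```text
clock: 24.25
position: [0.4481, -0.401, 0.0643]
ee_rot: [0.122, -3.137, -0.004]
force: [-0.2, -0.3, -0.3]
width: 0.867
gripper_force: 0.0
```

>>> {"method": "arm_command", "body": {"targets": [[[0,0,0,0,0,0],[0,0,0,0,0,0],[0,0,0,0,0,0],[0,0,0,0,0,0],[0,0,0,0,0,0],[0,0,0,0,0,0]]], "jaw": 0.04, "newtons": 40}}

```text
clock: 25.0
position: [0.449, -0.4024, 0.0662]
ee_rot: [-0.121, 3.139, -0.001]
force: [0.3, 0.2, 3.3]
width: 0.532
gripper_force: 40.0
```

>>> {"method": "arm_command", "body": {"targets": [[[0,0,-0.01,0,0,0],[0,0,-0.02,0,0,0],[0,0,-0.05,0,0,0],[0,0,-0.05,0,0,0],[0,0,0,0,0,0],[0,0,0,0,0,0]]]}}

```text
clock: 25.75
position: [0.4484, -0.4017, 0.1957]
ee_rot: [0.121, -3.139, -0.001]
force: [-0.6, 0.2, -2.1]
width: 0.53
gripper_force: 40.0
```

```bash
python3 held.py; python3 - <<'E'
from h import *
go((.4917,-.067,.10),94.4)
E
```

```text
[ 0.4482 -0.4015  0.195 ] front 0.435 0.1814
far 0.5658 y -0.4172 -0.3652 z 0.1788 exp 0.18095867378690933
t 25.85 pos [ 0.4481 -0.4014  0.1946] F [-0.1 -0.3 -1.2] w 0.527 
d(now axes) [-0.0694  0.3299  0.0951] d(final axes) [-0.0692  0.3301  0.0946] turn [ 0.0018 -0.0018  0.0003] n>= 6
```

>>> {"method": "arm_command", "body": {"targets": [[[-0.0098,0.0471,0,0,0,0],[-0.0098,0.0471,0,0,0,0],[-0.0098,0.0471,0,0,0,0],[-0.0098,0.0471,0,0,0,0],[-0.0098,0.0471,0,0,0,0],[-0.0098,0.0471,0,0,0,0],[-0.0098,0.0471,0,0,0,0],[0,0,0.045,0,0,0],[0,0,0.05,0,0,0],[0,0,0.015,0,0,0]]]}}

```text
clock: 27.1
position: [0.4891, -0.068, 0.0829]
ee_rot: [0.121, -3.133, -0.0]
force: [-0.3, -0.7, -0.8]
width: 0.529
gripper_force: 40.0
```

>>> {"method": "arm_command", "body": {"targets": [[[0,0,0.003,0,0,0],[0,0,0,0,0,0],[0,0,0,0,0,0]]]}}

```text
clock: 27.48
position: [0.4927, -0.0683, 0.0842]
ee_rot: [-0.12, 3.137, 0.0]
force: [-0.6, 0.3, -0.3]
width: 0.529
gripper_force: 40.0
```

>>> {"method": "arm_command", "body": {"targets": [[[0.001,0.001,0.004,0,0,0],[0,0,0.003,0,0,0],[0,0,0.001,0,0,0],[0,0,0,0,0,0],[0,0,0,0,0,0]]]}}

```text
clock: 28.1
position: [0.4907, -0.0672, 0.075]
ee_rot: [0.121, -3.139, -0.0]
force: [-1.3, 0.5, 2.3]
width: 0.531
gripper_force: 41.9
```

>>> {"method": "arm_command", "body": {"targets": [[[0,0,0,0,0,0],[0,0,0,0,0,0],[0,0,0,0,0,0],[0,0,0,0,0,0],[0,0,0,0,0,0],[0,0,0,0,0,0]]], "jaw": 0.076}}

```text
clock: 28.85
position: [0.4907, -0.0673, 0.0749]
ee_rot: [0.121, -3.139, 0.0]
force: [0.9, 0.0, 0.5]
width: 0.831
gripper_force: 0.0
```

>>> {"method": "arm_command", "body": {"targets": [[[0,0,0.004,0,0,0],[0,0,0.0025,0,0,0],[0,0,0,0,0,0]]]}}

```text
clock: 29.22
position: [0.4905, -0.0673, 0.0681]
ee_rot: [0.121, -3.139, -0.0]
force: [-0.3, -0.7, -0.1]
width: 0.83
gripper_force: 0.0
```

>>> {"method": "arm_command", "body": {"targets": [[[0,0,0,0,0,0],[0,0,0,0,0,0],[0,0,0,0,0,0],[0,0,0,0,0,0],[0,0,0,0,0,0]]], "jaw": 0.049, "newtons": 12}}

```text
clock: 29.85
position: [0.4906, -0.0673, 0.0684]
ee_rot: [0.121, -3.139, -0.0]
force: [-0.1, -0.1, 1.1]
width: 0.546
gripper_force: 11.9
```

>>> {"method": "arm_command", "body": {"targets": [[[0,0,0,0,0,0],[0,0,0,0,0,0],[0,0,0,0,0,0],[0,0,0,0,0,0],[0,0,0,0,0,0]]], "jaw": 0.076}}

```text
clock: 30.48
position: [0.4907, -0.0673, 0.0684]
ee_rot: [-0.121, 3.139, 0.0]
force: [-0.2, 0.2, -0.8]
width: 0.827
gripper_force: 0.0
```

>>> {"method": "arm_command", "body": {"targets": [[[0,0,-0.01,0,0,0],[0,0,-0.04,0,0,0],[0,0,-0.06,0,0,0],[0.05,0.02,0,0,0,0],[0.05,0.03,0,0,0,0],[0,0.05,0,0,0,0],[0,0.06,0,0,0,0],[0,0,0,0,0,0]]]}}

```text
clock: 31.48
position: [0.3785, 0.0885, 0.1792]
ee_rot: [-0.131, 3.138, 0.002]
force: [-0.0, -1.0, 0.7]
width: 0.826
gripper_force: 0.0
```

```bash
python3 chk.py .059; python3 - <<'E'
from h import *
im=cam('top'); save(im,'t4.png',(270,205,350,285),7)
im=cam('scene'); save(im,'s4.png',(250,210,430,330),4)
go((.4228,.104,.15),94.4)
E
```

```text
[[542.8, -59.0], [132.7, 54.1], 4.9] 0.0591
r1 [array([0.4227, 0.3289]), np.float64(0.034)]
r1 [array([0.5065, 0.2412]), np.float64(0.0263)]
t 31.625 pos [0.3787 0.084  0.1788] F [-0.  -0.2  0.6] w 0.827 
d(now axes) [-0.0455  0.0166  0.0288] d(final axes) [-0.0455  0.0166  0.0288] turn [-0.0001  0.0003 -0.0001] n>= 1
```

View pics/t4.png

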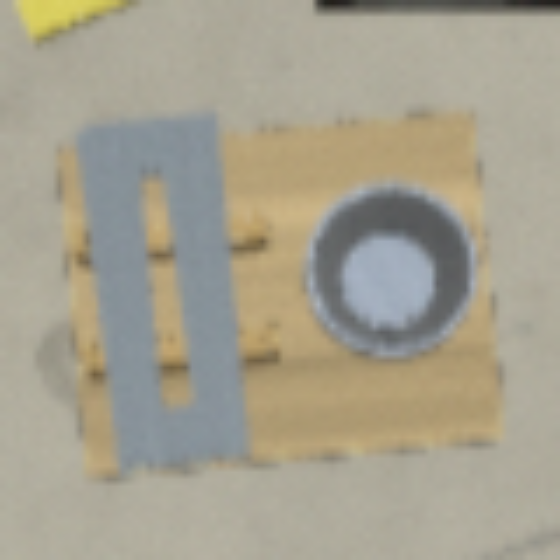

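View pics/s4.png

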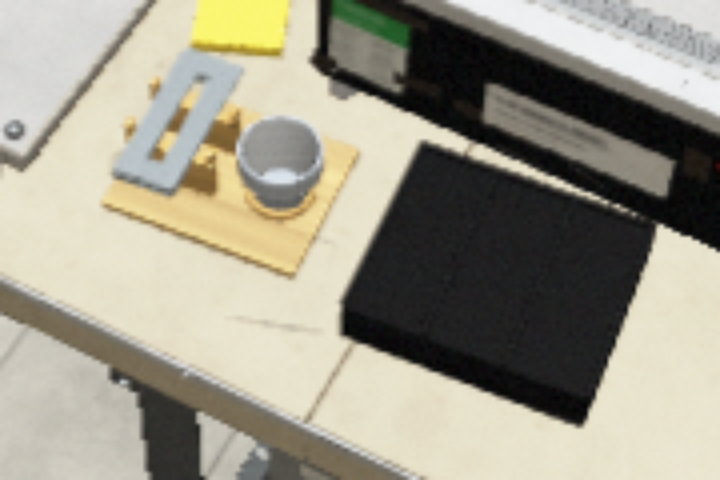

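Both views show three templates stacked flat across the bars, between the lips and aligned with the carrier, and cup_0 undisturbed. The bed is empty. Next I locate the rack cups from the scene camera.

```bash
cat > cups.py <<'E'
from h import *
for n in('scene','top'):
    im=cam(n); X=cloud(im); Z=X[...,2]
    m=((Z>.044)&(Z<.0615)&(X[...,0]>.36)&(X[...,0]<.49)&(X[...,1]>-.02)&(X[...,1]<.45)).astype(np.uint8)
    for c in cv2.findContours(cv2.morphologyEx(m,cv2.MORPH_CLOSE,np.ones((5,5))),0,1)[0]:
        if cv2.contourArea(c)<60: continue
        h=np.zeros_like(m); cv2.drawContours(h,[c],-1,1,-1); Q=X[(h>0)&(m>0)]; P=plane(im,c.reshape(-1,2),.056)[:,:2].astype(np.float32)
        print(n,'cloud ctr',((Q.min(0)+Q.max(0))/2).round(4),'size',np.ptp(Q,axis=0).round(3),'circ',[np.round(q,4) for q in cv2.minEnclosingCircle(P)])
E
python3 cups.py
```

```text
scene cloud ctr [0.4202 0.1008 0.0524] size [0.066 0.078 0.016] circ [array([0.4248, 0.0962]), np.float64(0.0418)]
scene cloud ctr [0.4178 0.3285 0.0525] size [0.064 0.069 0.017] circ [array([0.4193, 0.3238]), np.float64(0.0386)]
top cloud ctr [0.4216 0.3293 0.0527] size [0.065 0.062 0.017] circ [array([0.4228, 0.3285]), np.float64(0.0342)]
```

>>> {"method": "arm_command", "body": {"targets": [[[-0.022,0.0085,0,0,0,0],[-0.0235,0.0085,0,0,0,0],[0,0,0.03,0,0,0],[0,0,0.02,0,0,0],[0,0,0.01,0,0,0],[0,0,0,0,0,0],[0,0,0,0,0,0]]], "jaw": 0.091}}

```text
clock: 32.6
position: [0.4232, 0.1049, 0.1191]
ee_rot: [-0.12, 3.138, 0.001]
force: [-0.5, 0.0, -0.1]
width: 0.995
gripper_force: 0.0
```

```bash
python3 - <<'E'
from h import *
im=cam('wrist'); save(im,'w5.png'); go((.4225,.104,.06),94.4)
E
```

```text
t 32.65 pos [0.4232 0.105  0.1191] F [ 0. -0. -0.] w 0.99 
d(now axes) [ 0.0009 -0.001   0.0591] d(final axes) [ 0.0008 -0.0009  0.0591] turn [ 0.0004  0.0012 -0.0001] n>= 1
```

View pics/w5.png

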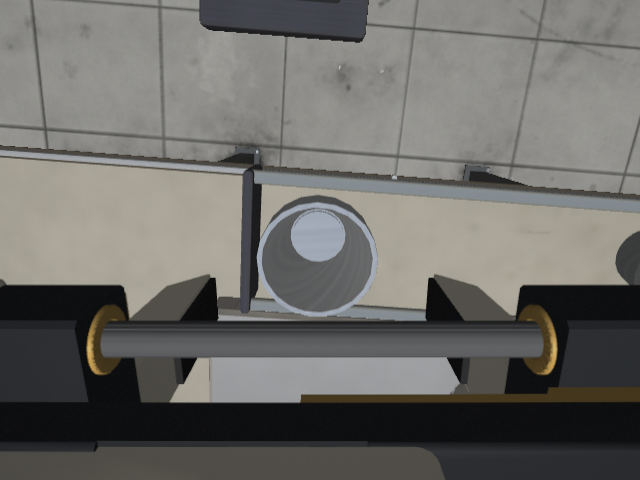

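The wrist view shows the cup rim as a circle spanning columns 257–377 and rows 196–316, between the open fingers and clear of the rails. I compute its centre.

```bash
python3 - <<'E'
from h import *
im=cam('wrist'); P=plane(im,[(257,258),(377,258),(317,196.5),(317,316)],.056); print(P.round(4).tolist(), ((P[0]+P[1])/2).round(4),((P[2]+P[3])/2).round(4))
E
```

```text
[[0.423, 0.0706, 0.056], [0.418, 0.1348, 0.056], [0.3872, 0.1003, 0.056], [0.4548, 0.1053, 0.056]] [0.4205 0.1027 0.056 ] [0.421  0.1028 0.056 ]
```

>>> {"method": "arm_command", "body": {"targets": [[[0.0022,-0.002,0.02,0,0,0],[0,0,0.025,0,0,0],[0,0,0.012,0,0,0],[0,0,0.0015,0,0,0],[0,0,0,0,0,0]]]}}

```text
clock: 33.33
position: [0.4211, 0.103, 0.0605]
ee_rot: [-0.121, 3.139, 0.0]
force: [0.7, -0.3, -0.4]
width: 0.995
gripper_force: 0.0
```

>>> {"method": "arm_command", "body": {"targets": [[[0,0,0,0,0,0],[0,0,0,0,0,0],[0,0,0,0,0,0],[0,0,0,0,0,0],[0,0,0,0,0,0]]], "jaw": 0.055, "newtons": 20}}

```text
clock: 33.95
position: [0.4208, 0.1029, 0.0601]
ee_rot: [-0.121, 3.139, 0.0]
force: [-0.2, -1.4, 5.5]
width: 0.706
gripper_force: 19.9
```

>>> {"method": "arm_command", "body": {"targets": [[[0,0,-0.03,0,0,0],[0,0,-0.055,0,0,0],[0,0,-0.055,0,0,0],[-0.0319,-0.0383,0,0,0,0],[-0.0319,-0.0383,0,0,0,0],[-0.0319,-0.0383,0,0,0,0],[-0.0319,-0.0383,0,0,0,0],[0,0,0,0,0,0],[0,0,0,0,0,0]]]}}

```text
clock: 35.08
position: [0.5589, -0.0397, 0.1993]
ee_rot: [0.121, -3.138, -0.001]
force: [-1.1, 0.3, -0.8]
width: 0.706
gripper_force: 19.9
```

```bash
python3 - <<'E'
from h import *
im=cam('wrist'); save(im,'w6.png'); np.save('w6.npy',np.c_[im['M'],im['P']]); print(im['P'])
go((.549,-.1445,.2),94.4)
E
```

```text
[ 0.48611622 -0.04494781  0.33757207]
t 35.125 pos [ 0.5588 -0.0391  0.1994] F [ 0.4 -0.3 -1.2] w 0.702 
d(now axes) [ 0.0179 -0.1043 -0.0006] d(final axes) [ 0.0178 -0.1043 -0.0006] turn [ 0.0008 -0.0015  0.001 ] n>= 2
```

View pics/w6.png

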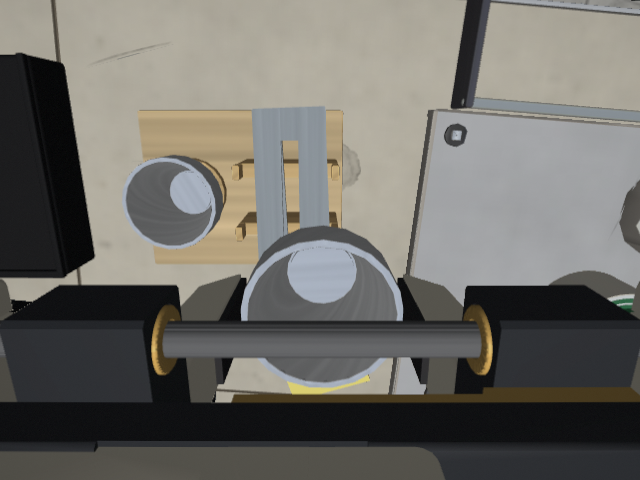

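The view shows the cup_0 rim at columns 124–217 and rows 156–249, and the held cup's rim at columns 243–402 with its bottom at row 385. I compute both centres from the rims' pixels.

```bash
cat > rim.py <<'E'
from h import *
from scipy.optimize import least_squares
def rim(im,box,z,show=None):
    """fit a circle of radius 33 mm to the outermost bright rim pixels, on plane z"""
    x0,y0,x1,y1=box; p=im['pixels'].astype(int); m=np.zeros((480,640),bool)
    m[y0:y1,x0:x1]=((p[...,2]>175)&(p[...,2]-p[...,0]>12))[y0:y1,x0:x1]
    v,u=np.nonzero(m); P=plane(im,np.c_[u,v],z)[:,:2]
    c=np.array(plane(im,[((x0+x1)/2,(y0+y1)/2)],z)[0,:2])
    for k in range(6):
        r=np.linalg.norm(P-c,axis=1); s=(r>.0285)&(r<.0345) if k>1 else (r>.025)&(r<.04)
        f=least_squares(lambda q:np.linalg.norm(P[s]-q[:2],axis=1)-.0315,c,loss='soft_l1',f_scale=.001); c=f.x
    r=np.linalg.norm(P[s]-c,axis=1); a=np.degrees(np.arctan2(*(P[s]-c).T[::-1]))
    print('rim',c.round(4),'n',s.sum(),'mean r',r.mean().round(4),'sd',r.std().round(4),'sectors',np.histogram(a,8,(-180,180))[0])
    return c
E
python3 - <<'E'
from rim import *
im=cam('wrist'); s=arm.observe(); 
a=rim(im,(118,150,225,255),.066); b=rim(im,(238,225,408,390),s['position'][2]-.004)
P=plane(im,[(124,202),(217,203),(172,156),(172,249)],.066).round(4); print(P.tolist())
P=plane(im,[(243,312),(402,312),(322,385)],s['position'][2]-.004).round(4); print(P.tolist(),s['position'])
E
```

```text
rim [ 0.5491 -0.1474] n 852 mean r 0.0309 sd 0.0008 sectors [107 104  94  77  79 103 167 121]
rim [ 0.5606 -0.0385] n 2198 mean r 0.0308 sd 0.0009 sectors [491 350  58 243 232  74 312 438]
[[0.5497, -0.1775, 0.066], [0.5454, -0.1128, 0.066], [0.5154, -0.1433, 0.066], [0.5816, -0.1449, 0.066]]
[[0.56, -0.0697, 0.1956], [0.5551, -0.0072, 0.1956], [0.591, -0.036, 0.1956]] [ 0.55883489 -0.03878721  0.19963895]
```

>>> {"method": "arm_command", "body": {"targets": [[[0.0061,-0.035,0,0,0,0],[0.0061,-0.035,0,0,0,0],[0.0061,-0.035,0,0,0,0],[0,0,0,0,0,0],[0,0,0.04,0,0,0],[0,0,0.03,0,0,0],[0,0,0,0,0,0],[0,0,0,0,0,0]]]}}

```text
clock: 36.17
position: [0.5502, -0.1454, 0.131]
ee_rot: [-0.123, 3.138, 0.0]
force: [0.3, 0.1, -0.4]
width: 0.704
gripper_force: 19.9
```

```bash
python3 - <<'E'
from h import *
go((.5487,-.145,.092),94.4)
E
```

```text
t 36.175 pos [ 0.5502 -0.1454  0.131 ] F [ 0.3  0.1 -0.4] w 0.704 
d(now axes) [0.0015 0.0005 0.039 ] d(final axes) [0.0015 0.0005 0.039 ] turn [0.0001 0.0012 0.0015] n>= 1
```

>>> {"method": "arm_command", "body": {"targets": [[[0.0013,0.0005,0.01,0,0,0],[0,0,0.012,0,0,0],[0,0,0.008,0,0,0],[0,0,0.004,0,0,0],[0,0,0.002,0,0,0],[0,0,0,0,0,0],[0,0,0,0,0,0]]]}}

```text
clock: 37.05
position: [0.5484, -0.1459, 0.0942]
ee_rot: [-0.121, 3.139, -0.0]
force: [0.1, 0.1, -0.1]
width: 0.705
gripper_force: 19.9
```

>>> {"method": "arm_command", "body": {"targets": [[[0,0,0.0015,0,0,0],[0,0,0.0007,0,0,0],[0,0,0,0,0,0]]]}}

```text
clock: 37.42
position: [0.5484, -0.1461, 0.0922]
ee_rot: [-0.121, 3.139, -0.0]
force: [-1.9, -0.2, 5.7]
width: 0.705
gripper_force: 19.9
```

>>> {"method": "arm_command", "body": {"targets": [[[0,0,0,0,0,0],[0,0,0,0,0,0],[0,0,0,0,0,0],[0,0,0,0,0,0],[0,0,0,0,0,0]]], "jaw": 0.09}}

```text
clock: 38.05
position: [0.5482, -0.1458, 0.0917]
ee_rot: [0.121, -3.139, -0.0]
force: [-0.2, -0.4, -0.4]
width: 0.982
gripper_force: 0.0
```

>>> {"method": "arm_command", "body": {"targets": [[[0,0,-0.02,0,0,0],[0,0,-0.05,0,0,0],[0,0,-0.05,0,0,0],[0.04,0.04,0,0,0,0],[0.04,0.04,0,0,0,0],[0.04,0.04,0,0,0,0],[0.03,0.05,0,0,0,0],[0,0,0,0,0,0]]]}}

```text
clock: 39.05
position: [0.3832, 0.015, 0.2117]
ee_rot: [0.13, -3.138, -0.003]
force: [0.6, -0.6, -0.1]
width: 0.982
gripper_force: 0.0
```

```bash
python3 cups.py; python3 - <<'E'
from h import *
im=cam('scene'); save(im,'s7.png',(130,170,370,330),3)
X=cloud(im); Q=X[(X[...,2]>.078)&(X[...,2]<.13)&(abs(X[...,0]-.549)<.06)&(abs(X[...,1]+.145)<.06)]; print('stack scene top',np.percentile(Q[:,2],[5,50,99]).round(4), ((Q.min(0)+Q.max(0))/2).round(4))
go((.43,.2,.2),94.4)
E
```

```text
scene cloud ctr [0.4213 0.3355 0.0521] size [0.07  0.084 0.016] circ [array([0.4122, 0.3263]), np.float64(0.0419)]
top cloud ctr [0.4217 0.3297 0.0527] size [0.065 0.064 0.017] circ [array([0.4226, 0.3288]), np.float64(0.0342)]
stack scene top [0.0788 0.0862 0.092 ] [ 0.5486 -0.1439  0.0853]
t 39.2 pos [0.3862 0.0118 0.212 ] F [ 0.3 -0.3  0. ] w 0.98 
d(now axes) [-0.0581  0.1843  0.0121] d(final axes) [-0.0581  0.1843  0.012 ] turn [-0.      0.0011 -0.    ] n>= 4
```

View pics/s7.png

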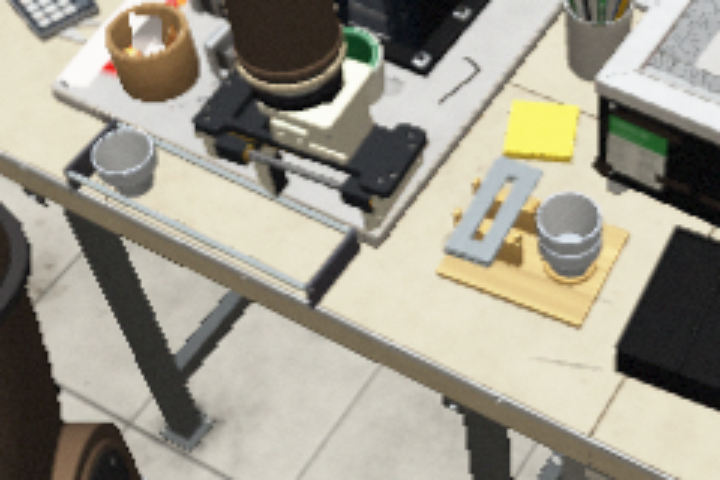

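The view shows the loose cup nested upright on cup_0 in the carrier and the templates still in place. The second rack cup at (125,160) hasn't moved. I check the machine head's extents before reaching in for it.

```bash
python3 - <<'E'
from h import *
Q=np.vstack([cloud(cam(n)).reshape(-1,3) for n in('top','scene')])
for a,b in((.07,.12),(.12,.2),(.2,.3),(.3,.36),(.36,.45),(.45,.7)):
    for y in np.arange(.2,.46,.04):
        m=(Q[:,2]>a)&(Q[:,2]<b)&(Q[:,1]>y)&(Q[:,1]<y+.04)&(Q[:,0]>.42)&(Q[:,0]<.7)
        if m.sum()>3: print((a,b),round(y,2),'min x',np.percentile(Q[m][:,0],1).round(3))
E
```

```text
(0.07, 0.12) 0.2 min x 0.517
(0.07, 0.12) 0.24 min x 0.515
(0.07, 0.12) 0.32 min x 0.508
(0.07, 0.12) 0.36 min x 0.498
(0.07, 0.12) 0.4 min x 0.505
(0.12, 0.2) 0.2 min x 0.514
(0.12, 0.2) 0.24 min x 0.513
(0.2, 0.3) 0.2 min x 0.51
(0.2, 0.3) 0.24 min x 0.512
(0.3, 0.36) 0.2 min x 0.499
(0.3, 0.36) 0.24 min x 0.499
(0.36, 0.45) 0.2 min x 0.499
(0.36, 0.45) 0.24 min x 0.499
(0.36, 0.45) 0.28 min x 0.645
```

>>> {"method": "arm_command", "body": {"targets": [[[-0.0055,0.0524,0,0,0,0],[-0.0055,0.0524,0,0,0,0],[-0.0055,0.0524,0,0,0,0],[-0.0055,0.0524,0,0,0,0],[-0.0055,0.0524,0,0,0,0],[-0.0055,0.0524,0,0,0,0],[-0.026,-0.002,0.04,0,0,0],[0,0,0.05,0,0,0],[0,0,0,0,0,0],[0,0,0,0,0,0]]]}}

```text
clock: 40.55
position: [0.4213, 0.3281, 0.1228]
ee_rot: [-0.119, 3.139, 0.0]
force: [-0.2, 0.5, -0.3]
width: 0.984
gripper_force: 0.0
```

```bash
python3 - <<'E'
from rim import *
im=cam('wrist'); save(im,'w8.png'); s=arm.observe(); print(s['position'])
rim(im,(250,190,384,322),.056)
E
```

```text
[0.4215417  0.32862938 0.12348868]
rim [0.4212 0.3281] n 1325 mean r 0.0311 sd 0.0006 sectors [170 182 174 143 138 168 179 171]
```

View pics/w8.png

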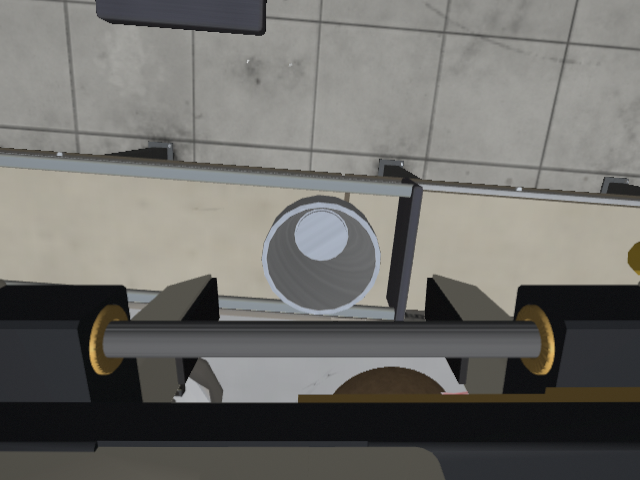

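The cup's rim at columns 262–381 is centred between the open fingers, so I go straight down and grip it.

>>> {"method": "arm_command", "body": {"targets": [[[0,0,0.025,0,0,0],[0,0,0.025,0,0,0],[0,0,0.01,0,0,0],[0,0,0.003,0,0,0],[0,0,0,0,0,0]]]}}

```text
clock: 41.22
position: [0.4209, 0.3286, 0.0597]
ee_rot: [-0.121, 3.138, 0.002]
force: [-0.1, -0.0, -0.6]
width: 0.98
gripper_force: 0.0
```

>>> {"method": "arm_command", "body": {"targets": [[[0,0,0,0,0,0],[0,0,0,0,0,0],[0,0,0,0,0,0],[0,0,0,0,0,0],[0,0,0,0,0,0]]], "jaw": 0.055, "newtons": 20}}

```text
clock: 41.85
position: [0.4205, 0.3283, 0.0589]
ee_rot: [-0.121, 3.139, 0.0]
force: [-0.3, -0.4, 3.4]
width: 0.708
gripper_force: 19.9
```

>>> {"method": "arm_command", "body": {"targets": [[[0,0,-0.03,0,0,0],[0,0,-0.055,0,0,0],[0,0,-0.055,0,0,0],[0.02,-0.05,0,0,0,0],[0.01,-0.055,0,0,0,0],[0,-0.055,0,0,0,0],[0,-0.055,0,0,0,0],[0,0,0,0,0,0]]]}}

```text
clock: 42.85
position: [0.4067, 0.1074, 0.1987]
ee_rot: [0.11, -3.139, 0.001]
force: [0.5, -0.4, -1.2]
width: 0.702
gripper_force: 19.9
```

```bash
python3 - <<'E'
from h import *
go((.5588,-.0388,.21),94.4)
E
```

```text
t 42.85 pos [0.4067 0.1074 0.1987] F [ 0.5 -0.4 -1.2] w 0.702 
d(now axes) [-0.1415 -0.1565 -0.0113] d(final axes) [-0.1405 -0.1574 -0.0113] turn [-0.0009 -0.0006 -0.0065] n>= 4
```

>>> {"method": "arm_command", "body": {"targets": [[[-0.0351,-0.0394,-0.011,0,0,0],[-0.0351,-0.0394,0,0,0,0],[-0.0351,-0.0394,0,0,0,0],[-0.0351,-0.0394,0,0,0,0],[0,0,0,0,0,0],[0,0,0,0,0,0]]]}}

```text
clock: 43.6
position: [0.5587, -0.0339, 0.209]
ee_rot: [0.122, -3.138, -0.001]
force: [-0.6, 0.2, -1.1]
width: 0.707
gripper_force: 19.9
```

```bash
python3 - <<'E'
from rim import *
im=cam('wrist'); s=arm.observe(); save(im,'w9.png')
rim(im,(110,135,228,265),.088); rim(im,(238,225,408,390),s['position'][2]-.003)
go((.5484,-.146,.21),94.4)
E
```

```text
rim [ 0.5501 -0.1457] n 921 mean r 0.0309 sd 0.0009 sectors [122  82  88  89  94 114 194 138]
rim [ 0.5596 -0.0335] n 2273 mean r 0.0309 sd 0.0009 sectors [502 359  62 238 240  79 328 465]
t 43.65 pos [ 0.5585 -0.0334  0.2092] F [-0.5 -0.1 -0.3] w 0.706 
d(now axes) [ 0.0189 -0.1115 -0.0008] d(final axes) [ 0.0187 -0.1115 -0.0008] turn [ 0.0008 -0.0013  0.0016] n>= 2
```

View pics/w9.png

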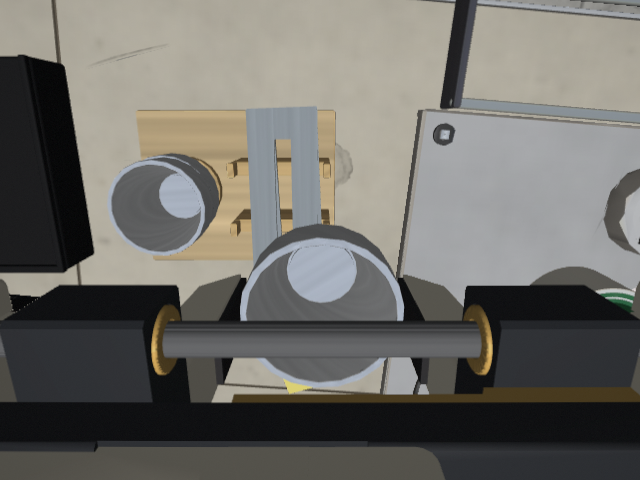

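The nested stack's rim is at about (163,204), the held cup is centred, and the templates are in order. I repeat the nesting 22 mm higher.

>>> {"method": "arm_command", "body": {"targets": [[[0.0063,-0.0372,0,0,0,0],[0.0063,-0.0372,0,0,0,0],[0.0062,-0.0372,0,0,0,0],[0,0,0,0,0,0],[0,0,0.03,0,0,0],[0,0,0.025,0,0,0],[0,0,0,0,0,0],[0,0,0,0,0,0]]]}}

```text
clock: 44.65
position: [0.5494, -0.1465, 0.1556]
ee_rot: [-0.123, 3.138, 0.0]
force: [0.5, 0.7, 0.0]
width: 0.703
gripper_force: 19.9
```

```bash
python3 - <<'E'
from h import *
go((.5484,-.146,.115),94.4)
E
```

```text
t 44.65 pos [ 0.5494 -0.1465  0.1556] F [0.5 0.7 0. ] w 0.703 
d(now axes) [0.001  0.0006 0.0406] d(final axes) [0.001  0.0006 0.0406] turn [0.0003 0.0009 0.0016] n>= 1
```

>>> {"method": "arm_command", "body": {"targets": [[[0.0008,0.0006,0.012,0,0,0],[0,0,0.012,0,0,0],[0,0,0.008,0,0,0],[0,0,0.005,0,0,0],[0,0,0.002,0,0,0],[0,0,0,0,0,0],[0,0,0,0,0,0]]]}}

```text
clock: 45.52
position: [0.5483, -0.1471, 0.116]
ee_rot: [-0.121, 3.139, -0.0]
force: [0.1, -0.2, -0.5]
width: 0.704
gripper_force: 19.9
```

>>> {"method": "arm_command", "body": {"targets": [[[0,0,0.0013,0,0,0],[0,0,0.0005,0,0,0],[0,0,0,0,0,0]]]}}

```text
clock: 45.9
position: [0.5481, -0.147, 0.1139]
ee_rot: [0.121, -3.139, -0.0]
force: [-0.0, -0.6, -0.7]
width: 0.707
gripper_force: 19.9
```

>>> {"method": "arm_command", "body": {"targets": [[[0,0.0008,0.0008,0,0,0],[0,0,0.0006,0,0,0],[0,0,0,0,0,0]]]}}

```text
clock: 46.28
position: [0.5482, -0.1461, 0.1129]
ee_rot: [-0.121, 3.139, 0.0]
force: [-0.8, 0.5, 5.4]
width: 0.702
gripper_force: 19.9
```

>>> {"method": "arm_command", "body": {"targets": [[[0,0,0,0,0,0],[0,0,0,0,0,0],[0,0,0,0,0,0],[0,0,0,0,0,0],[0,0,0,0,0,0]]], "jaw": 0.09}}

```text
clock: 46.9
position: [0.548, -0.1462, 0.1125]
ee_rot: [0.121, -3.139, -0.0]
force: [-0.0, -0.3, 0.2]
width: 0.984
gripper_force: 0.0
```

>>> {"method": "arm_command", "body": {"targets": [[[0,0,-0.02,0,0,0],[0,0,-0.05,0,0,0],[0,0,-0.05,0,0,0],[0.04,0.04,0,0,0,0],[0.04,0.04,0,0,0,0],[0.04,0.04,0,0,0,0],[0.03,0.05,0,0,0,0],[0,0,0,0,0,0],[0,0,0,0,0,0]]]}}

```text
clock: 48.02
position: [0.3858, 0.0116, 0.2328]
ee_rot: [-0.122, 3.138, 0.0]
force: [0.8, -0.1, -1.1]
width: 0.982
gripper_force: 0.0
```

```bash
python3 chk.py .059; python3 - <<'E'
from h import *
im=cam('scene'); save(im,'s9.png',(230,170,410,305),4)
X=cloud(im); Q=X[(X[...,2]>.1)&(X[...,2]<.15)&(abs(X[...,0]-.549)<.06)&(abs(X[...,1]+.145)<.06)]; print('stack top',np.percentile(Q[:,2],[5,50,99]).round(4), ((Q.min(0)+Q.max(0))/2).round(4))
E
```

```text
[[542.8, -59.0], [132.7, 54.1], 4.9] 0.059
r1 [array([0.5078, 0.2412]), np.float64(0.0259)]
stack top [0.1012 0.1074 0.1134] [ 0.5482 -0.1441  0.1075]
```

View pics/s9.png

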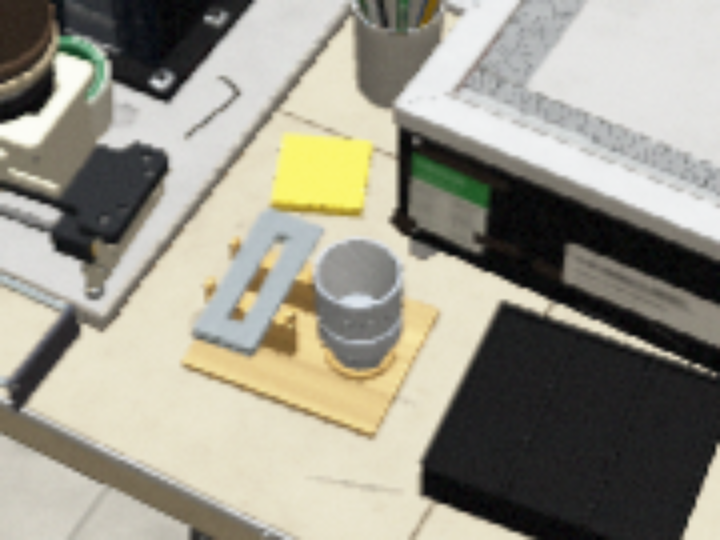

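The view shows the three-cup stack upright (top near 0.11 m), the templates stacked flat, the pad untouched and no other cup on the bench.

```bash
python3 -c "
from cell import arm
print(arm.sign_off())"
```

```text
the job is handed in; nothing more can be done
None
```

The job is handed in at about 48 s: all three templates lie flat across the carrier's bars, both loose cups are nested upright in cup_0 (cup_3 was absent), and the robot stayed clear of the bottle and note pad.

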